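Build one kiln tier and set a lidded jar on it

TASK

Build one kiln tier on the base slab from the bottom up, in this order: stand the two tall props upright on the slab's two dark ring marks, lay the kiln shelf level across both props, centred over the slab and lengthwise along it, set the open jar upright in the middle of the shelf, and only then put its lid on, knob up and fully seated. Leave the short prop, the glaze tub and the wooden tool where they are, and finish with everything standing still and let go.

Things in the scene. Friction and masses are not known exactly. Their poses are not given: they have to be found in the camera images.
- base_slab: fixed cream kiln slab lying on the table, 180 mm (its x) by 110 mm (its y) by 15 mm thick, the wider of the two slabs. Origin: centre of its underside, z up. Two dark rings (47 mm across) on its top are centred 50 mm either side of its middle along its x axis, on its long centre line: one prop stands on each, either prop on either ring.
- kiln_shelf: loose cream kiln shelf, a plain plate without marks, 150 mm (its x) by 60 mm (its y) by 12 mm thick, about 0.22 kg, lying flat on the table. Origin: centre of its underside, z up. Easily taken across its 60 mm width at its middle.
- prop_a: tall kiln prop: loose upright cream cylinder, 36 mm diameter, 60 mm high, about 0.11 kg, a small dark dot (hole) in its top. Origin: centre of its underside, z up.
- prop_b: the other tall kiln prop, identical to the first: 36 mm diameter, 60 mm high. Origin: centre of its underside, z up.
- short_prop: short kiln prop, to be left alone: loose upright cream cylinder of the same 36 mm diameter but only 35 mm high. Origin: centre of its underside, z up.
- jar: open round terracotta jar, 54 mm outer diameter (44 mm at the foot), 50 mm high, wall 4 mm, mouth 46 mm inside diameter, about 0.16 kg, upright on the table. Origin: centre of its underside, z up.
- jar_lid: terracotta lid of the jar, lying knob up, 0.07 kg: a locating plug 36 mm across (32 mm at its lower end) and 6 mm deep, above it a flange 54 mm across and 6 mm thick, then a round knob 20 mm across and 22 mm high; 34 mm in all. Origin: centre of the plug's underside, z up along the knob. Seated, the flange rests on the jar's rim, its origin 44 mm above the jar's.
- glaze_tub: white closed glaze tub, to be left alone: 56 mm diameter, 65 mm high, loose, upright. Origin: centre of its underside.
- wood_tool: pale wooden modelling tool, to be left alone: a flat stick about 180 mm long (its x), 18 mm wide, 10 mm thick, lying loose at the far side. Origin: the middle of the wide 150 mm blade's underside.
Not all that is in view belongs to the job. What is shaped like the base_slab but purple, red or yellow is not meant.

How it is judged:
By the outcome, as a careful person would: the job done as asked, in the order asked, and still so for the second after the job is handed in, with the robot touching nothing.
It also fails if it takes over 128 s, if anything falls off the work surface, if the arm or the gripper's body presses on something with over 40 N, if the wrist force passes 120 N, or if a joint passes its speed limit or range.

ROBOT

A 6-joint arm with a two-finger parallel gripper is mounted at the origin on the work surface. World frame = base frame: x ahead of the robot, y to its left, z up, the work surface at z = 0. Lengths are in m, angles in rad, forces in N, time in s.
With the tool pointing down it reaches from about 0.325 to 0.775 m from the base axis. Payload 5.5 kg.
Tool frame: the origin (TCP) lies midway between the tips of the shut fingers; the grasp point (between the pads) lies 19 mm behind it; z points along the fingers, y is the line along which they close (so a half turn about z gives the same grasp; the last joint's range is limited). The gripper opens to 85 mm and grips with 20 to 120 N. Pads are 22 mm wide; open, the fingers measure 114 mm over their backs; the gripper's body (76 mm by 85 mm) begins 54 mm behind the grasp point. The pads swing forward as they close: fully open they stand 13 mm farther back than shut.
Start: joints at [-1.349, 0.091, 1.231, -0, 1.82, -0.057], TCP at [0.165, -0.577, 0.231] pointing down, gripper open.
Joint ranges: [-2.87, 2.87], [-0.86, 2.18], [0.17, 2.46], [-1.51, 4.65], [0.06, 2.69], [-2.65, 2.65]. Speed limits (rad/s): [2.57, 2.57, 3.01, 3.14, 3.14, 3.14].

INTERFACE

Orientations are given as a unit quaternion [x, y, z, w].
In Python, from rig import robot, vision gives the robot as it stands.
- The arm moves only by the tool arm_command, never from a script. Its argument "series" is a list that holds one entry, the list of rows, each a list of 7 numbers: the shift along the tool's x, y, z in units of 400 mm (1.0 is 400 mm), then the turn, a rotation vector about the tool's x, y, z in units of 90 degrees (1.0 is 90 degrees), then the opening, from 0 (shut) to 1 (fully open). A call has 1 to 20 rows; each row shifts and turns the commanded pose from where the row before left it, along the tool's axes as they then stand; what a row does not reach is not made up. A row lasts 1/12 s, in which the tool goes at most 41.7 mm and 7.16 degrees, less where a joint would pass 70% of its speed; a pose out of reach is approached as far as the arm can. A call with a number of a shift or a turn outside -1 to 1 is refused whole. A call with a gripper value outside its range is refused whole. The fingers move at their own pace and stop on an object; "force" is the grip in N (left out, the last holds). Time passes only in rows, so rows that do not move let the fingers close. It gives the time, the measured TCP pose, the force, the opening and the grip force at its end, in the units of the state.
- robot.get_obs(): the state, without advancing time (a new reading comes with each control period).
- vision.grab_frame(name): name is "scene" or "top" or "wrist"; returns (picture, depth): 400x640x3 uint8, red, green, blue; 400x640 float32, m along the optical axis (not along the pixel's ray), 0 where there is no reading.
- vision.calibration(name): a dict with "K" (3x3 intrinsics, pixels), "dist" ([k1, k2, p1, p2, k3] as OpenCV has them; the pictures are not rectified), "T" (4x4, takes a point from camera to world coordinates). Camera axes: x right, y down, z forward; pixel columns grow to the right and rows downward; lengths in m; the calibration is good to about 2 mm. A picture is of the moment at which its call begins: read the wrist's pose just before it. calibration takes no time and is no camera call; for the wrist camera it gives the pose at the moment of the call.
- robot.sign_off(): hands the job in; it is judged then, once.
Trained networks look in the newest picture that a camera, given by its name, has taken for a name from the list of things; names that differ only in an ending like _2 or _b are one class to them, and where a whole thing is asked for, a point or a joint stands for the part that bears it (a point fixed in the world has none). Each returns a list of dicts, best first, with "p" (0 to 1); they miss things now and then, are a little off and sometimes report something else, mostly with a low value. They report only what shows in the picture. A call takes as long as a camera call. They do not tell look-alikes from the thing itself.
- vision.search_frame(camera, label): "point" ([x, y, z] in m, in world coordinates, good to about 4 mm: the middle of the surface that is visible of it).
- vision.regions_of(camera, label): "mask" (400x640 bool, what is visible of it).
The state is a dict: "time": time; "qpos": joint angles; "qvel": joint speeds; "joint_torque": joint torques, N m; "eef_pos": TCP position; "ee_rot": TCP orientation; "ft_force": force on the tool from outside, world axes, zero at the start; "moment": the same for the moment, N m; "finger_gap": opening from 0.0 (shut) to 1.0 (fully open); "gripper_force": force on a finger pad.
Only numpy, scipy, OpenCV 4.12 (cv2) and the standard library are available. Lean on these libraries where they do the work, as an engineer would, in place of code of your own. Each camera call takes 0.05 s, during which the arm holds its last target. There are 200 camera calls.

## Working session

There is one attempt and no reset: what is moved stays moved. The work goes in short steps, Python scripts to look and compute and a tool call to move; the robot and the scene stay as the last step left them, time stands still between calls to the robot, and variables do not carry over. Pictures are saved under pics/ and viewed, at most 14 in all, crops included, and the job is handed in when it is done.

Besides the shell and the picture viewer there is one more tool, called after "Call:" in YAML: its name, and indented under it one key for each argument. arm_command: Moves the arm, as the interface text tells. Its arguments: {"type":"object","properties":{"series":{"type":"array"},"force":{"type":"number"}},"required":["series"]}

```bash
ls; mkdir -p pics
python3 - <<'E'
from rig import robot, vision
import cv2, numpy as np
o=robot.get_obs(); print({k:np.round(v,3).tolist() for k,v in o.items()})
for n in ("top","scene"):
    p,d=vision.grab_frame(n); cv2.imwrite(f"pics/{n}0.png",p[:,:,::-1]); np.savez(f"/tmp/{n}0.npz",p=p,d=d)
    c=vision.calibration(n); print(n,np.round(c["K"],1).tolist(),np.round(c["dist"],4),np.round(c["T"],3).tolist())
    for l in ["base_slab","kiln_shelf","prop_a","short_prop","jar","jar_lid","glaze_tub","wood_tool"]:
        print(l,[(round(r["p"],2),np.round(r["point"],3).tolist()) for r in vision.search_frame(n,l)])
E
```

```text
pics
{'time': 0.0, 'qpos': [-1.349, 0.092, 1.232, 0.0, 1.82, -0.057], 'qvel': [-0.001, 0.002, 0.001, 0.001, 0.001, 0.0], 'joint_torque': [0.003, -45.873, -41.802, 0.0, 0.012, -0.0], 'eef_pos': [0.165, -0.577, 0.23], 'ee_rot': [0.99, 0.139, -0.0, -0.001], 'ft_force': [-0.526, 0.376, 0.051], 'moment': [0.008, 0.004, -0.018], 'gripper_force': 0.0, 'finger_gap': 0.998}
top [[437.0, 0.0, 313.8], [0.0, 437.0, 192.9], [0.0, 0.0, 1.0]] [-0.082  0.     0.     0.     0.   ] [[0.026, -0.998, 0.054, 0.5], [-1.0, -0.025, 0.01, 0.008], [-0.009, -0.054, -0.998, 1.186], [0.0, 0.0, 0.0, 1.0]]
base_slab [(0.87, [0.301, 0.3, 0.016]), (0.84, [0.643, 0.382, 0.016]), (0.77, [0.79, -0.299, 0.017]), (0.68, [0.602, 0.182, 0.019])]
kiln_shelf [(0.76, [0.598, -0.18, 0.012])]
prop_a [(0.75, [0.639, -0.001, 0.06]), (0.74, [0.453, -0.342, 0.059]), (0.62, [0.602, 0.178, 0.018]), (0.43, [0.467, 0.368, 0.021])]
short_prop [(0.74, [0.434, -0.151, 0.034])]
jar [(0.73, [0.465, 0.369, 0.022])]
jar_lid [(0.55, [0.426, 0.14, 0.016])]
glaze_tub [(0.83, [0.463, 0.004, 0.062])]
wood_tool [(0.94, [0.805, 0.024, 0.005])]
scene [[497.1, 0.0, 322.5], [0.0, 497.1, 199.3], [0.0, 0.0, 1.0]] [0.0172 0.     0.     0.     0.    ] [[0.786, 0.513, -0.345, 0.937], [0.618, -0.647, 0.446, -0.492], [0.006, -0.564, -0.826, 0.949], [0.0, 0.0, 0.0, 1.0]]
base_slab [(0.85, [0.61, 0.175, 0.012]), (0.83, [0.305, 0.294, 0.016]), (0.76, [0.777, -0.291, 0.013]), (0.66, [0.645, 0.378, 0.014])]
kiln_shelf [(0.66, [0.6, -0.181, 0.015])]
prop_a [(0.73, [0.463, -0.351, 0.06]), (0.73, [0.643, -0.013, 0.055])]
short_prop [(0.85, [0.439, -0.16, 0.036])]
jar [(0.85, [0.469, 0.358, 0.033])]
jar_lid [(0.68, [0.433, 0.135, 0.011]), (0.56, [0.439, -0.161, 0.036])]
glaze_tub [(0.8, [0.468, -0.008, 0.056])]
wood_tool [(0.7, [0.806, 0.015, 0.012])]
```

View pics/top0.png

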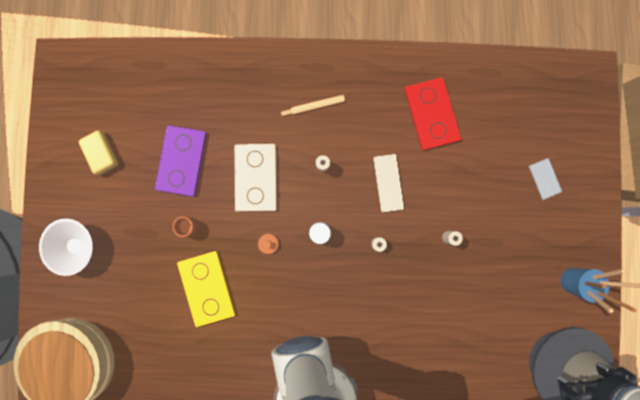

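View pics/scene0.png

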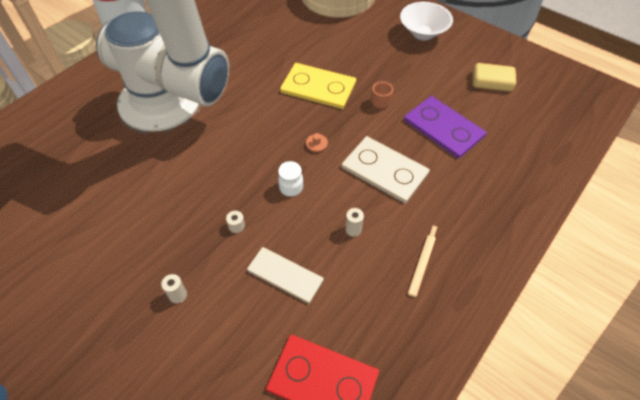

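The top picture shows the base-slab candidates: purple (181,161), red (433,113), yellow (206,289) and cream (255,177). The cream one fits. The tall props are at (322,163) and (453,238), since their tops measure z≈0.06. The short prop is at (379,244), the shelf at (388,183), the jar at (183,227) and the lid at (268,243). Next I'll measure these and make one enlarged crop to confirm.

```bash
cat > h.py <<'E'
from rig import robot, vision
import cv2, numpy as np
from scipy.spatial.transform import Rotation as R
def plane(cal,px,z):
    u=cv2.undistortPoints(np.asarray(px,float).reshape(-1,1,2),cal["K"],np.asarray(cal["dist"],float)).reshape(-1,2)
    T=np.asarray(cal["T"]); d=np.c_[u,np.ones(len(u))]@T[:3,:3].T
    return T[:3,3]+d*((z-T[2,3])/d[:,2])[:,None]
def world(cal,mask,depth):
    v,u=np.nonzero(mask&(depth>0)); z=depth[v,u]
    n=cv2.undistortPoints(np.c_[u,v].astype(float).reshape(-1,1,2),cal["K"],np.asarray(cal["dist"],float)).reshape(-1,2)
    T=np.asarray(cal["T"]); return (np.c_[n,np.ones(len(n))]*z[:,None])@T[:3,:3].T+T[:3,3]
def rect(cal,mask,z):
    c=max(cv2.findContours(mask.astype(np.uint8),cv2.RETR_EXTERNAL,cv2.CHAIN_APPROX_NONE)[0],key=cv2.contourArea)
    P=plane(cal,c,z)[:,:2]; (cx,cy),(w,h),a=cv2.minAreaRect((P*1000).astype(np.float32))
    if w<h: w,h,a=h,w,a+90
    return np.round([cx,cy,w,h,(a+90)%180-90],1)
E
python3 - <<'E'
from h import *
for n in ("top","scene"):
    p,d=vision.grab_frame(n); c=vision.calibration(n)
    for l in ["base_slab","kiln_shelf","prop_a","jar","jar_lid","short_prop","glaze_tub"]:
        for r in vision.regions_of(n,l):
            m=r["mask"]; 
            if r["p"]<.5 or m.sum()<20: continue
            W=world(c,m,d); zt=np.percentile(W[:,2],90)
            T=W[W[:,2]>zt-.006]; e=(T[:,:2].min(0)+T[:,:2].max(0))/2
            print(n,l,round(r["p"],2),"px",np.round(np.argwhere(m).mean(0)[::-1]),"n",m.sum(),"ztop",round(zt,4),"med",np.round(T.mean(0)*1000,1),"mid",np.round(e*1000,1),"ext",np.round(np.ptp(T[:,:2],axis=0)*1000),"rect",rect(c,m,zt))
    # table height check
    W=world(c,np.ones((400,640),bool),d); print(n,"table z median",np.median(W[np.abs(W[:,2])<.02,2]))
    if n=="top": cv2.imwrite("pics/crop.png",cv2.resize(p[90:260,140:480,::-1],(800,400),interpolation=cv2.INTER_CUBIC))
E
```

```text
top base_slab 0.83 px [206. 289.] n 2807 ztop 0.0173 med [298.6 303.6  14.8] mid [298.4 304.2] ext [200. 153.] rect [299.4 301.9 181.2 115.4  17.8]
top base_slab 0.8 px [432. 113.] n 2670 ztop 0.0175 med [ 790.2 -298.5   15.1] mid [ 790.4 -296.8] ext [200. 155.] rect [ 790.6 -296.1  182.1  114.7   16.2]
top base_slab 0.71 px [255. 177.] n 2680 ztop 0.0174 med [603.1 180.5  14.9] mid [603.  180.2] ext [181. 114.] rect [603.8 180.1 180.5 110.8   3.3]
top base_slab 0.64 px [180. 160.] n 2618 ztop 0.0171 med [643.  387.3  14.6] mid [643.9 388.1] ext [189. 133.] rect [643.6 385.6 178.  112.9  -8.4]
top kiln_shelf 0.93 px [388. 182.] n 1179 ztop 0.0147 med [ 598.2 -179.5   12.2] mid [ 597.5 -179.3] ext [150.  78.] rect [ 597.6 -178.4  149.4   60.2    9.1]
top prop_a 0.73 px [321. 163.] n 153 ztop 0.0617 med [641.7   1.6  59.5] mid [642.    1.8] ext [32. 29.] rect [639.1   1.7  36.4  28.5   1.4]
top prop_a 0.53 px [452. 238.] n 258 ztop 0.0616 med [ 453.3 -347.4   59.7] mid [ 452.6 -347.3] ext [34. 34.] rect [ 455.  -338.4   49.7   38.6  -88.9]
top jar 0.88 px [184. 226.] n 405 ztop 0.0495 
[... 1574 characters left out ...]
d [469.  361.7] ext [54. 56.] rect [477.5 344.   95.8  56.  -56.3]
scene jar 0.53 px [316. 143.] n 308 ztop 0.0312 med [428.7 139.8  31.4] mid [426.9 140.7] ext [21. 21.] rect [437.1 125.2  54.1  51.  -51.5]
scene jar_lid 0.61 px [316. 143.] n 318 ztop 0.0312 med [428.7 139.8  31.4] mid [426.9 140.7] ext [21. 21.] rect [439.  126.7  54.1  51.  -51.5]
scene short_prop 0.59 px [235. 221.] n 292 ztop 0.0355 med [ 435.4 -154.9   33.7] mid [ 434.6 -154.7] ext [37. 35.] rect [ 443.1 -160.1   53.7   33.6  -31.3]
scene glaze_tub 0.76 px [290. 179.] n 664 ztop 0.0649 med [462.3   0.9  63.5] mid [462.4   2.5] ext [46. 50.] rect [477.9 -14.3  89.1  50.9 -49. ]
scene table z median -0.000746200795918972
```

View pics/crop.png

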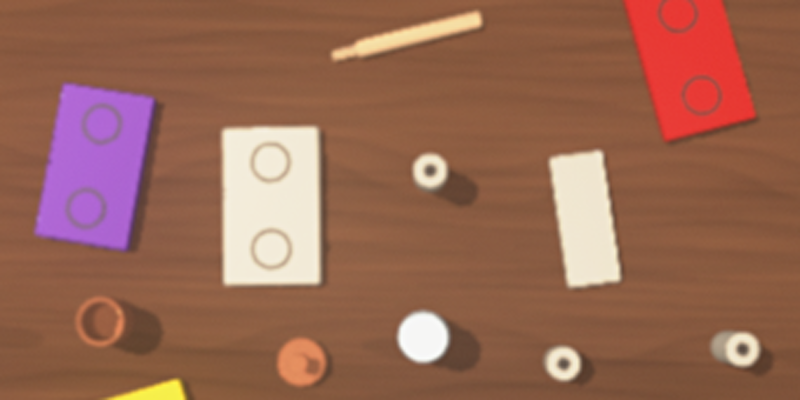

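Crop: cream slab with two rings at crop (270,205) is the base slab, because the other slabs are coloured. The tall props are at (430,172) and (740,350), and the short one at (563,363) stays. I'll start with the prop near (0.4545,-0.347).

Call:
arm_command:
  series:
    - [[0,0,0,0,0,0.0593,1],[0,0,0,0,0,0.0593,1],[0,0,0,0,0,0.0593,1],[0.0724,-0.0575,0.005,0,0,0,1],[0.0724,-0.0575,0.005,0,0,0,1],[0.0724,-0.0575,0.005,0,0,0,1],[0.0724,-0.0575,0.005,0,0,0,1],[0.0724,-0.0575,0.005,0,0,0,1],[0.0724,-0.0575,0.005,0,0,0,1],[0.0724,-0.0575,0.005,0,0,0,1],[0.0724,-0.0575,0.005,0,0,0,1],[0.0724,-0.0575,0.005,0,0,0,1],[0.0724,-0.0575,0.005,0,0,0,1],[0,0,0,0,0,0,1],[0,0,0,0,0,0,1]]

```text
time: 2.95
eef_pos: [0.456, -0.3456, 0.2109]
ee_rot: [1.0, 0.002, -0.0, -0.0]
ft_force: [0.0, -0.3, -0.8]
finger_gap: 1.0
gripper_force: 0.0
```

```bash
cat >> h.py <<'E'
def pose():
    o=robot.get_obs(); r=R.from_quat(o["ee_rot"]); x=r.as_matrix()[:,0]; z=r.as_matrix()[:,2]
    print("t",round(o["time"],2),"tcp",np.round(o["eef_pos"]*np.array(1000.),1),"yaw",round(np.degrees(np.arctan2(x[1],x[0])),2),"z",np.round(z,4),"gap",round(o["finger_gap"],3),"F",np.round(o["ft_force"],1),"g",round(o["gripper_force"],1)); return o
E
python3 - <<'E'
from h import *
o=pose(); c=vision.calibration("wrist"); print(np.round(c["T"],3), np.round(c["K"],1),c["dist"])
p,d=vision.grab_frame("wrist"); cv2.imwrite("pics/w1.png",p[:,:,::-1])
W=world(c,np.ones((400,640),bool),d); T=W[(W[:,2]>.052)&(W[:,2]<.07)&(np.hypot(W[:,0]-.455,W[:,1]+.347)<.03)]
print(len(T),T.mean(0),(T.min(0)+T.max(0))/2,np.ptp(T,axis=0)); print(np.median(W[abs(W[:,2])<.02,2]))
E
```

```text
t 2.95 tcp [ 456.  -345.6  210.9] yaw 0.18 z [-6.e-04  4.e-04 -1.e+00] gap 1.0 F [ 0.  -0.3 -0.8] g 0.0
[[ 0.004 -0.947 -0.322  0.538]
 [-1.    -0.004 -0.    -0.346]
 [-0.001  0.322 -0.947  0.353]
 [ 0.     0.     0.     1.   ]] [[294.1   0.  320.3]
 [  0.  294.1 200.7]
 [  0.    0.    1. ]] [-0.00062802  0.          0.          0.          0.        ]
911 [ 0.45371248 -0.34864235  0.05895205] [ 0.45293565 -0.34893287  0.05671539] [0.03505585 0.03464084 0.00927082]
-0.0008544363013237299
```

View pics/w1.png

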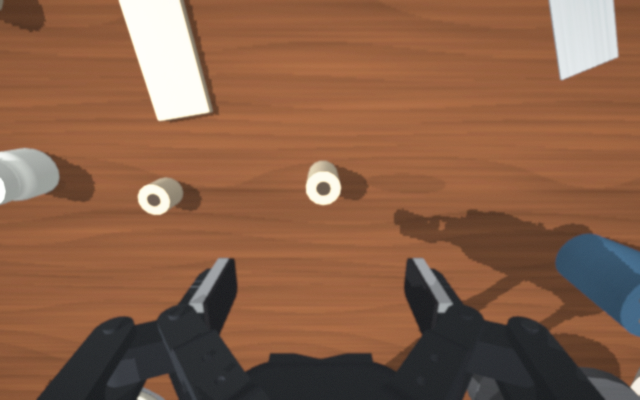

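The wrist view shows the tall prop at (323,185), between the fingers, and the short prop at (155,198). Descending and gripping.

Call:
arm_command:
  series:
    - [[-0.006,0.0072,0.09,0,0,0,1],[0,0,0.095,0,0,0,1],[0,0,0.095,0,0,0,1],[0,0,0.095,0,0,0,1],[0,0,0.09,0,0,0,1],[0,0,0,0,0,0,1],[0,0,0,0,0,0,0],[0,0,0,0,0,0,0],[0,0,0,0,0,0,0],[0,0,0,0,0,0,0],[0,0,0,0,0,0,0],[0,0,0,0,0,0,0],[0,0,0,0,0,0,0],[0,0,0,0,0,0,0]]
  force: 40

```text
time: 4.17
eef_pos: [0.4539, -0.3513, 0.0289]
ee_rot: [1.0, -0.0, 0.002, 0.002]
ft_force: [0.4, -0.4, 5.3]
finger_gap: 0.407
gripper_force: 39.9
```

Call:
arm_command:
  series:
    - [[0,0,-0.09,0,0,0,0],[0,0,-0.09,0,0,0,0],[0.005,-0.03,-0.08,0,0,0,0],[0.019,-0.1,0,0,0,0,0],[0.019,-0.1,0,0,0,0,0],[0.019,-0.1,0,0,0,0,0],[0.019,-0.1,0,0,0,0,0],[0.019,-0.1,0,0,0,0,0],[0.019,-0.1,0,0,0,0,0],[0.019,-0.1,0,0,0,0,0],[0.019,-0.1,0,0,0,0,0],[0.019,-0.1,0,0,0,0,0],[0.019,-0.1,0,0,0,0,0],[0.019,-0.1,0,0,0,0,0],[0.019,-0.1,0,0,0,0,0],[0.019,-0.098,0,0,0,0,0],[0,0,0,0,0,0,0],[0,0,0,0,0,0,0],[0,0,0,0,0,0,0]]

```text
time: 5.75
eef_pos: [0.5538, 0.1813, 0.1302]
ee_rot: [1.0, 0.0, 0.001, 0.0]
ft_force: [-0.7, 0.2, -1.7]
finger_gap: 0.408
gripper_force: 40.6
```

Run:
```python
from h import *
o=pose(); c=vision.calibration("wrist")
p,d=vision.grab_frame("wrist"); cv2.imwrite("pics/w2.png",p[:,:,::-1]); np.savez("/tmp/w2.npz",p=p,d=d,K=c["K"],T=c["T"],dist=c["dist"])
for r in vision.regions_of("wrist","base_slab"): print(r["p"],r["mask"].sum(),rect(c,r["mask"],.015))
W=world(c,np.ones((400,640),bool),d); print(np.median(W[abs(W[:,2])<.006,2]),np.median(W[abs(W[:,2]-.015)<.006,2]))
```

```text
t 5.75 tcp [553.8 181.3 130.2] yaw 0.01 z [ 1.1e-03 -3.0e-04 -1.0e+00] gap 0.408 F [-0.7  0.2 -1.7] g 40.6
0.97 883 [328.3 300.2  91.   25.  -36.8]
0.9 25893 [601.6 180.8 179.4 109.5   2.5]
0.65 27436 [633.7 384.5 165.5 118.3  -7.9]
-0.0009057107405424092 0.01415047320998919
```

View pics/w2.png

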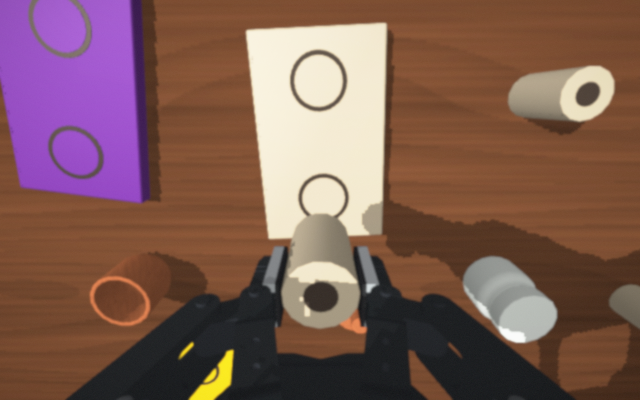

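The wrist view shows the slab with its far ring at (319,80) and near ring at (323,196), and the prop upright between the fingers. I'll fit the rings and the held prop's top.

```bash
cat >> h.py <<'E'
def rings(c,p,boxes,z=.015):
    g=cv2.cvtColor(p,cv2.COLOR_RGB2GRAY).astype(int); out=[]
    from scipy.optimize import least_squares
    for (x0,y0,x1,y1) in boxes:
        s=g[y0:y1,x0:x1]; v,u=np.nonzero(s<140)
        P=plane(c,np.c_[u+x0,v+y0],z)[:,:2]*1000
        f=least_squares(lambda q:np.hypot(P[:,0]-q[0],P[:,1]-q[1])-q[2],[*P.mean(0),22],loss="soft_l1"); out.append(f.x); print("ring",len(P),np.round(f.x,1),"rms",round(np.sqrt(np.mean(f.fun**2)),2))
    return out
E
python3 - <<'E'
from h import *
f=np.load("/tmp/w2.npz"); c={k:f[k] for k in("K","T","dist")}
a,b=rings(c,f["p"],[(285,45,352,115),(296,170,352,205)]); d=a-b; print(np.degrees(np.arctan2(d[1],d[0])),np.hypot(*d[:2]))
W=world(c,np.ones((400,640),bool),f["d"]); T=W[(W[:,2]>.085)&(np.hypot(W[:,0]-.554,W[:,1]-.181)<.03)]; top=T[T[:,2]>.155]
print(len(top),top.mean(0),(top.min(0)+top.max(0))/2,np.ptp(top,axis=0))
E
```

```text
ring 596 [651.3 183.   21.4] rms 0.78
ring 261 [551.8 178.6  21.3] rms 0.8
2.5281578311488007 99.60265301099307
19091 [0.56403897 0.18108008 0.19259202] [0.55447335 0.18100889 0.18997874] [0.04013631 0.05863207 0.06992175]
```

Call:
arm_command:
  series:
    - [[-0.0035,0.0063,0.07,0,0,0,0],[0,0,0.08,0,0,0,0],[0,0,0.045,0,0,0,0],[0,0,0.01,0,0,0,0],[0,0,0.006,0,0,0,0],[0,0,0.004,0,0,0,0],[0,0,0,0,0,0,0],[0,0,0,0,0,0,0]]

```text
time: 6.52
eef_pos: [0.553, 0.1786, 0.0448]
ee_rot: [1.0, -0.001, 0.001, -0.0]
ft_force: [0.7, -1.1, -1.3]
finger_gap: 0.412
gripper_force: 40.6
```

Call:
arm_command:
  series:
    - [[-0.001,0,0.003,0,0,0,0],[0,0,0,0,0,0,0],[0,0,0,0,0,0,0]]

```text
time: 6.77
eef_pos: [0.5528, 0.1788, 0.0439]
ee_rot: [1.0, -0.0, 0.001, -0.0]
ft_force: [0.5, -0.6, 5.9]
finger_gap: 0.408
gripper_force: 40.9
```

Call:
arm_command:
  series:
    - [[0,0,0,0,0,0,1],[0,0,0,0,0,0,1],[0,0,0,0,0,0,1],[0,0,0,0,0,0,1],[0,0,0,0,0,0,1],[0,0,-0.05,0,0,0,1],[0,0,-0.09,0,0,0,1],[0,0,-0.09,0,0,0,1],[0,0,-0.09,0,0,0,1],[0.04,0.075,-0.035,0,0,0,1],[0.04,0.075,-0.03,0,0,0,1],[0.04,0.075,-0.03,0,0,0,1],[0.04,0.075,0,0,0,0,1],[0.035,0.075,0,0,0,0,1],[0.03,0.07,0,0,0,0,1],[0,0,0,0,0,0,1],[0,0,0,0,0,0,1]]

```text
time: 8.18
eef_pos: [0.6419, -0.001, 0.2071]
ee_rot: [1.0, -0.002, -0.001, -0.0]
ft_force: [0.6, 0.2, 0.3]
finger_gap: 0.999
gripper_force: 0.0
```

```bash
cat >> h.py <<'E'
def disc(c,d,x,y,z0,z1,r=.03):
    W=world(c,np.ones((400,640),bool),d); T=W[(W[:,2]>z0)&(W[:,2]<z1)&(np.hypot(W[:,0]-x,W[:,1]-y)<r)]
    (a,b),q=cv2.minEnclosingCircle((T[:,:2]*1000).astype(np.float32)); print("disc n",len(T),"mean",np.round(T.mean(0)*1000,1),"mid",np.round((T.min(0)+T.max(0))*500,1),"ext",np.round(np.ptp(T,axis=0)*1000,1),"circ",round(a,1),round(b,1),round(q,1))
E
python3 - <<'E'
from h import *
pose(); c=vision.calibration("wrist"); p,d=vision.grab_frame("wrist"); cv2.imwrite("pics/w3.png",p[:,:,::-1])
disc(c,d,.643,0,.055,.065)
disc(c,d,.552,.179,.070,.08)
p,d=vision.grab_frame("top"); c=vision.calibration("top"); disc(c,d,.552,.179,.070,.08)
E
```

```text
t 8.18 tcp [641.9  -1.  207.1] yaw -0.2 z [-1.5e-03  2.0e-04 -1.0e+00] gap 0.999 F [0.6 0.2 0.3] g 0.0
disc n 919 mean [ 6.416e+02 -6.000e-01  5.910e+01] mid [641.1  -0.7  58.2] ext [34.8 34.9  6.3] circ 641.0 -0.7 17.9
disc n 818 mean [552.8 177.2  74.1] mid [551.6 178.2  73.2] ext [35.9 36.   6.3] circ 552.0 178.2 18.5
disc n 146 mean [553.4 179.5  74.7] mid [553.6 178.7  74.9] ext [31.3 34.5  9.1] circ 553.8 179.5 18.0
```

Call:
arm_command:
  series:
    - [[-0.001,-0.001,0.09,0,0,0,1],[0,0,0.095,0,0,0,1],[0,0,0.095,0,0,0,1],[0,0,0.095,0,0,0,1],[0,0,0.073,0,0,0,1],[0,0,0,0,0,0,1],[0,0,0,0,0,0,0],[0,0,0,0,0,0,0],[0,0,0,0,0,0,0],[0,0,0,0,0,0,0],[0,0,0,0,0,0,0],[0,0,0,0,0,0,0],[0,0,0,0,0,0,0],[0,0,0,0,0,0,0],[0,0,0,0,0,0,0]]
  force: 40

```text
time: 9.53
eef_pos: [0.6431, 0.0011, 0.0325]
ee_rot: [1.0, -0.0, 0.003, -0.0]
ft_force: [-1.5, 0.1, 5.8]
finger_gap: 0.405
gripper_force: 39.5
```

Call:
arm_command:
  series:
    - [[0,0,-0.08,0,0,0,0],[0,0,-0.08,0,0,0,0],[0.002,-0.077,0,0,0,0,0],[0.004,-0.077,0,0,0,0,0],[0.004,-0.077,0,0,0,0,0],[0.004,-0.077,0,0,0,0,0],[0.004,-0.077,0,0,0,0,0],[0.004,-0.075,0,0,0,0,0],[0,0,0,0,0,0,0],[0,0,0,0,0,0,0]]

```text
time: 10.37
eef_pos: [0.6502, 0.1868, 0.0935]
ee_rot: [1.0, 0.001, 0.0, -0.0]
ft_force: [-0.1, -0.7, -1.5]
finger_gap: 0.408
gripper_force: 40.5
```

Run:
```python
from h import *
o=pose(); c=vision.calibration("wrist"); p,d=vision.grab_frame("wrist"); cv2.imwrite("pics/w4.png",p[:,:,::-1])
zt=o["eef_pos"][2]+.0275; print(zt); disc(c,d,.651,.183,zt-.006,zt+.004,.022)
```

```text
t 10.37 tcp [650.2 186.8  93.5] yaw 0.12 z [ 7.e-04  1.e-04 -1.e+00] gap 0.408 F [-0.1 -0.7 -1.5] g 40.5
0.12097684036768877
disc n 4546 mean [650.5 185.6 120.1] mid [648.3 183.6 120. ] ext [36.1 41.  10. ] circ 651.0 183.0 22.0
```

View pics/w4.png

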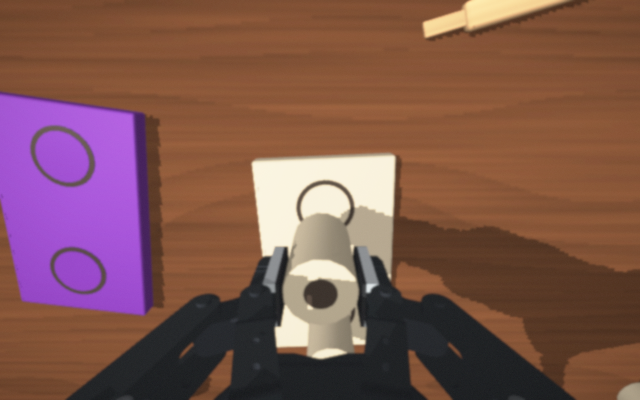

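The prop is held upright with its hole at (320,293). The far ring is visible at (325,206) and partly hidden.

Run:
```python
from h import *
c=vision.calibration("wrist"); p=cv2.imread("pics/w4.png")[:,:,::-1].copy()
print(plane(c,[[320,293]],.121))
rings(c,p,[(293,176,358,207)])
```

```text
[[0.6489562  0.18535291 0.121     ]]
ring 269 [651.7 181.5  21.4] rms 0.77
```

Call:
arm_command:
  series:
    - [[0.006,0.008,0.05,0,0,0,0],[0,0,0.045,0,0,0,0],[0,0,0.012,0,0,0,0],[0,0,0.006,0,0,0,0],[0,0,0.003,0,0,0,0],[0,0,0,0,0,0,0],[0,0,0,0,0,0,0]]

```text
time: 11.0
eef_pos: [0.653, 0.1817, 0.0473]
ee_rot: [1.0, -0.001, 0.001, -0.0]
ft_force: [0.5, -0.1, -0.3]
finger_gap: 0.407
gripper_force: 40.6
```

Call:
arm_command:
  series:
    - [[-0.001,-0.003,0.002,0,0,0,0],[0,0,0.002,0,0,0,0],[0,0,0,0,0,0,0],[0,0,0,0,0,0,0]]

```text
time: 11.33
eef_pos: [0.6531, 0.1825, 0.0473]
ee_rot: [1.0, -0.001, 0.002, 0.0]
ft_force: [-0.9, -3.1, 6.5]
finger_gap: 0.405
gripper_force: 41.3
```

Call:
arm_command:
  series:
    - [[0,0,0,0,0,0,1],[0,0,0,0,0,0,1],[0,0,0,0,0,0,1],[0,0,0,0,0,0,1],[0,0,0,0,0,0,1],[0,0,-0.05,0,0,0,1],[0,0,-0.09,0,0,0,1],[0,0,-0.09,0,0,0,1],[0,0,-0.09,0,0,0,1],[-0.014,0.09,-0.05,0,0,0,1],[-0.014,0.09,0,0,0,0,1],[-0.014,0.09,0,0,0,0,1],[-0.014,0.09,0,0,0,0,1],[-0.014,0.09,0,0,0,0,1],[-0.014,0.09,0,0,0,0,1],[-0.014,0.09,0,0,0,0,1],[-0.014,0.09,0,0,0,0,1],[-0.014,0.09,0,0,0,0,1],[-0.008,0.095,0,0,0,0,1],[0,0,0,0,0,-0.05,1]]

```text
time: 13.0
eef_pos: [0.5969, -0.1856, 0.1924]
ee_rot: [0.999, 0.036, -0.001, 0.001]
ft_force: [0.8, 0.5, 0.3]
finger_gap: 1.002
gripper_force: 0.0
```

Call:
arm_command:
  series:
    - [[0,0,0,0,0,-0.0556,1],[0,0,0,0,0,0,1],[0,0,0,0,0,0,1]]

```text
time: 13.25
eef_pos: [0.5984, -0.1789, 0.1927]
ee_rot: [0.997, 0.081, -0.0, -0.0]
ft_force: [-0.1, -0.1, 1.0]
finger_gap: 1.0
gripper_force: 0.0
```

Run:
```python
from h import *
pose(); c=vision.calibration("wrist"); p,d=vision.grab_frame("wrist"); cv2.imwrite("pics/w5.png",p[:,:,::-1])
for r in vision.regions_of("wrist","kiln_shelf"): print(round(r["p"],2),r["mask"].sum(),rect(c,r["mask"],.012))
p,d=vision.grab_frame("top"); c=vision.calibration("top"); disc(c,d,.552,.179,.070,.08); disc(c,d,.652,.183,.07,.08)
for r in vision.regions_of("top","kiln_shelf"): print(round(r["p"],2),r["mask"].sum(),rect(c,r["mask"],.012))
for r in vision.regions_of("top","base_slab"): print(round(r["p"],2),r["mask"].sum(),rect(c,r["mask"],.015))
```

```text
t 13.25 tcp [ 598.4 -178.9  192.7] yaw 9.32 z [-2.e-04  2.e-04 -1.e+00] gap 1.0 F [-0.1 -0.1  1. ] g 0.0
0.95 6961 [ 597.  -180.7  149.7   62.1    8.9]
disc n 149 mean [553.4 179.   74.5] mid [552.4 178.7  74.7] ext [33.4 33.4  9.2] circ 553.5 179.4 17.8
disc n 149 mean [652.6 183.   74.3] mid [652.7 182.3  74.4] ext [33.8 33.4  8.8] circ 652.7 183.3 17.8
0.76 550 [ 654.5 -170.5   62.2   36.2  -79. ]
0.96 1569 [ 808.9 -293.5  141.7  114.4   14.3]
0.95 2698 [299.5 302.2 179.1 112.3  18.6]
0.8 2286 [603.1 179.8 178.8 108.6   2.1]
0.78 2700 [644.5 386.1 184.3 117.5  -7.9]
```

View pics/w5.png

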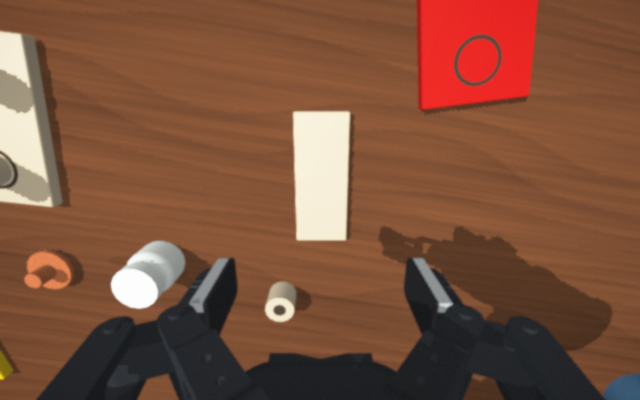

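The wrist view shows the shelf at (322,175), centred between the fingers and aligned with the tool. Descending.

Call:
arm_command:
  series:
    - [[-0.0035,0.0032,0.08,0,0,0.003,0.88],[0,0,0.095,0,0,0,0.88],[0,0,0.095,0,0,0,0.88],[0,0,0.095,0,0,0,0.88],[0,0,0.07,0,0,0,0.88],[0,0,0.027,0,0,0,0.88],[0,0,0,0,0,0,0.88],[0,0,0,0,0,0,0.88]]

```text
time: 14.17
eef_pos: [0.5977, -0.1803, 0.0091]
ee_rot: [0.997, 0.08, 0.0, 0.0]
ft_force: [-1.0, -0.6, 0.2]
finger_gap: 0.881
gripper_force: 0.0
```

Call:
arm_command:
  series:
    - [[0,0,0.015,0,0,0,0.85],[0,0,0.0125,0,0,0,0.8],[0,0,0,0,0,0,0.78],[0,0,0,0,0,0,0.75],[0,0,0,0,0,0,0.75]]

```text
time: 14.58
eef_pos: [0.5975, -0.1806, -0.0022]
ee_rot: [0.997, 0.08, 0.0, 0.0]
ft_force: [-0.6, -0.1, -0.0]
finger_gap: 0.753
gripper_force: 0.0
```

No contact with the table. Closing.

Call:
arm_command:
  series:
    - [[0,0,0,0,0,0,0.6],[0,0,0,0,0,0,0.6],[0,0,0,0,0,0,0.6],[0,0,0,0,0,0,0.6],[0,0,0,0,0,0,0.6]]
  force: 60

```text
time: 15.0
eef_pos: [0.5978, -0.1807, -0.0017]
ee_rot: [0.997, 0.08, 0.001, 0.0]
ft_force: [-1.2, -0.7, 4.8]
finger_gap: 0.681
gripper_force: 65.3
```

Call:
arm_command:
  series:
    - [[0,0,-0.03,0,0,0,0.6],[0,0,-0.07,0,0,0,0.6],[0,0,-0.09,0,0,0,0.6],[0,0,-0.09,0,0,0.0353,0.6],[0,0,-0.02,0,0,0.04,0.6],[0.002,-0.04,0,0,0,0,0.6],[0.005,-0.0875,0,0,0,0,0.6],[0.005,-0.0875,0,0,0,0,0.6],[0.005,-0.0875,0,0,0,0,0.6],[0.005,-0.0875,0,0,0,0,0.6],[0.005,-0.0875,0,0,0,0,0.6],[0.005,-0.0875,0,0,0,0,0.6],[0.005,-0.0875,0,0,0,0,0.6],[0.005,-0.0875,0,0,0,0,0.6],[0.005,-0.0875,0,0,0,0,0.6],[0.0038,-0.075,0,0,0,0,0.6],[0,0,0,0,0,0,0.6],[0,0,0,0,0,0,0.6],[0,0,0,0,0,0,0.6]]

```text
time: 16.58
eef_pos: [0.6014, 0.181, 0.1157]
ee_rot: [1.0, 0.022, -0.001, 0.001]
ft_force: [0.5, -0.2, -2.0]
finger_gap: 0.677
gripper_force: 65.3
```

Run:
```python
from h import *
o=pose(); c=vision.calibration("wrist"); p,d=vision.grab_frame("wrist"); cv2.imwrite("pics/w6.png",p[:,:,::-1])
z=o["eef_pos"][2]+.0137
for r in vision.regions_of("wrist","kiln_shelf"):
    print(round(r["p"],2),r["mask"].sum(),rect(c,r["mask"],z)); W=world(c,r["mask"],d); W=W[abs(W[:,2]-z)<.02]; print(np.linalg.lstsq(np.c_[W[:,:2]-W[:,:2].mean(0),np.ones(len(W))],W[:,2],rcond=None)[0])
p,d=vision.grab_frame("top"); c=vision.calibration("top"); cv2.imwrite("pics/t6.png",p[:,:,::-1])
```

```text
t 16.58 tcp [601.4 181.  115.7] yaw 2.49 z [-0.0024 -0.0012 -1.    ] gap 0.677 F [ 0.5 -0.2 -2. ] g 65.3
0.58 28153 [611.6 181.5 127.   59.4   2.7]
[-0.00508418 -0.00214692  0.1283631 ]
```

View pics/w6.png

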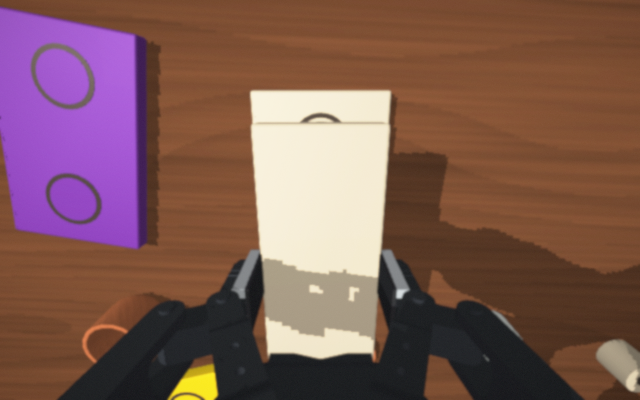

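The held shelf is level and square over the slab. Lowering it in small steps at the end.

Call:
arm_command:
  series:
    - [[0.0048,0.001,0.03,0,0,0,0.6],[0,0,0.04,0,0,0,0.6],[0,0,0.02,0,0,0,0.6],[0,0,0.01,0,0,0,0.6],[0,0,0.003,0,0,0,0.6],[0,0,0,0,0,0,0.6],[0,0,0,0,0,0,0.6]]

```text
time: 17.32
eef_pos: [0.6046, 0.1808, 0.0766]
ee_rot: [1.0, 0.021, 0.001, -0.0]
ft_force: [-0.4, 0.3, -3.1]
finger_gap: 0.68
gripper_force: 65.3
```

Call:
arm_command:
  series:
    - [[-0.002,0,0.003,0,0,0,0.6],[0,0,0.002,0,0,0,0.6],[0,0,0,0,0,0,0.6],[0,0,0,0,0,0,0.6]]

```text
time: 17.65
eef_pos: [0.6035, 0.1808, 0.0741]
ee_rot: [1.0, 0.021, 0.0, -0.0]
ft_force: [-0.5, 0.6, -2.4]
finger_gap: 0.681
gripper_force: 65.3
```

Call:
arm_command:
  series:
    - [[0,0,0.002,0,0,0,0.6],[0,0,0.001,0,0,0,0.6],[0,0,0,0,0,0,0.6],[0,0,0,0,0,0,0.6]]

```text
time: 17.98
eef_pos: [0.6036, 0.1809, 0.0733]
ee_rot: [1.0, 0.021, 0.0, -0.0]
ft_force: [-1.3, 1.2, 2.4]
finger_gap: 0.682
gripper_force: 65.8
```

Call:
arm_command:
  series:
    - [[0,0,0,0,0,0,0.72],[0,0,0,0,0,0,0.76],[0,0,0,0,0,0,0.8],[0,0,0,0,0,0,0.85],[0,0,0,0,0,0,1],[0,0,0,0,0,0,1],[0,0,-0.04,0,0,0,1],[0,0,-0.09,0,0,0,1],[0,0,-0.09,0,0,0,1],[-0.03,0,-0.09,0,0,0,1],[-0.05,0,-0.09,0,0,0,1],[-0.05,0,0,0,0,0,1],[0,0,0,0,0,0,1],[0,0,0,0,0,0,1]]

```text
time: 19.15
eef_pos: [0.5513, 0.1787, 0.2339]
ee_rot: [1.0, 0.021, 0.001, -0.0]
ft_force: [1.1, -0.1, -0.3]
finger_gap: 1.001
gripper_force: 0.0
```

Run:
```python
from h import *
def shelf(n):
    p,d=vision.grab_frame(n); c=vision.calibration(n); W=world(c,np.ones((400,640),bool),d)
    S=W[(abs(W[:,2]-.086)<.006)&(np.hypot(W[:,0]-.603,W[:,1]-.181)<.11)]
    print(n,len(S),[np.round(v,1) for v in cv2.minAreaRect((S[:,:2]*1000).astype(np.float32))],np.round(np.linalg.lstsq(np.c_[S[:,:2]-S[:,:2].mean(0),np.ones(len(S))],S[:,2],rcond=None)[0],4))
    return p,c
pose(); p,c=shelf("wrist"); cv2.imwrite("pics/w7.png",p[:,:,::-1])
for r in vision.regions_of("wrist","base_slab"): print(round(r["p"],2),rect(c,r["mask"],.015))
shelf("top"); shelf("scene")
for r in vision.regions_of("top","base_slab"): print(round(r["p"],2),rect(vision.calibration("top"),r["mask"],.015))
```

```text
t 19.15 tcp [551.3 178.7 233.9] yaw 2.44 z [ 2.4e-03  6.0e-04 -1.0e+00] gap 1.001 F [ 1.1 -0.1 -0.3] g 0.0
wrist 9782 [array([601.2, 180.2]), array([149.2,  60.1]), np.float64(2.5)] [-0.0031 -0.0007  0.0844]
0.97 [601.2 180.3 176.9 108.6   2.5]
0.81 [313.4 286.8 175.6  80.   17.7]
0.71 [641.8 384.1 179.1 114.6  -8.2]
top 680 [array([604.1, 179.3]), array([148.8,  56.3]), np.float64(2.5)] [-0.0016 -0.0012  0.0865]
scene 1432 [array([605.3, 180.6]), array([151. ,  64.1]), np.float64(2.4)] [0.0018 0.0078 0.0858]
0.96 [363.2 295.3  64.4  62.6  20.1]
0.92 [ 790.  -298.   180.9  114.7   15.7]
0.68 [ 6.034e+02  1.546e+02  1.803e+02  6.510e+01 -6.000e-01]
0.66 [702.2 381.  110.7  72.  -88.9]
```

View pics/w7.png

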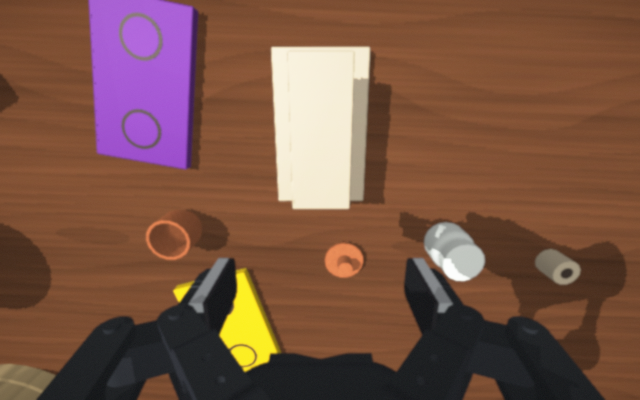

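The shelf is level and concentric with the slab (wrist: shelf (601.2,180.2), slab (601.2,180.3)). Next is the jar.

Call:
arm_command:
  series:
    - [[-0.0317,-0.0776,0,0,0,0,1],[-0.0317,-0.0776,0,0,0,0,1],[-0.0317,-0.0776,0,0,0,0,1],[-0.0317,-0.0776,0.02,0,0,0,1],[-0.0317,-0.0776,0.02,0,0,0,1],[-0.0317,-0.0776,0.02,0,0,0,1],[0,0,0,0,0,0,1],[0,0,0,0,0,0,1]]

```text
time: 20.07
eef_pos: [0.4666, 0.3626, 0.2067]
ee_rot: [1.0, 0.023, -0.001, 0.001]
ft_force: [-0.1, -0.2, 0.4]
finger_gap: 0.998
gripper_force: 0.0
```

Run:
```python
from h import *
pose(); c=vision.calibration("wrist"); p,d=vision.grab_frame("wrist"); cv2.imwrite("pics/w8.png",p[:,:,::-1])
disc(c,d,.467,.361,.046,.055,.035)
```

```text
t 20.07 tcp [466.6 362.6 206.7] yaw 2.6 z [-0.0027 -0.002  -1.    ] gap 0.998 F [-0.1 -0.2  0.4] g 0.0
disc n 569 mean [465.2 362.8  48.7] mid [464.3 362.4  48.7] ext [53.  53.2  5.3] circ 464.3 362.7 26.9
```

Call:
arm_command:
  series:
    - [[-0.003,0,0.09,0,0,0,1],[0,0,0.095,0,0,0,1],[0,0,0.095,0,0,0,1],[0,0,0.095,0,0,0,1],[0,0,0.07,0,0,0,1],[0,0,0.03,0,0,0,1],[0,0,0,0,0,0,1],[0,0,0,0,0,0,0.5],[0,0,0,0,0,0,0.5],[0,0,0,0,0,0,0.5],[0,0,0,0,0,0,0.5],[0,0,0,0,0,0,0.5],[0,0,0,0,0,0,0.5],[0,0,0,0,0,0,0.5]]
  force: 40

```text
time: 21.28
eef_pos: [0.4683, 0.3624, 0.0224]
ee_rot: [1.0, 0.021, 0.003, -0.001]
ft_force: [0.9, -0.7, 6.3]
finger_gap: 0.615
gripper_force: 42.6
```

Call:
arm_command:
  series:
    - [[0,0,-0.05,0,0,0,0.5],[0,0,-0.09,0,0,0,0.5],[0,0,-0.09,0,0,0,0.5],[0,0,-0.09,0,0,0,0.5],[0.0453,0.0668,0,0,0,0,0.5],[0.0453,0.0668,0,0,0,0,0.5],[0.0453,0.0668,0,0,0,0,0.5],[0.0453,0.0668,0,0,0,0,0.5],[0.0453,0.0668,0,0,0,0,0.5],[0.0453,0.0668,0,0,0,0,0.5],[0.0453,0.0668,0,0,0,0,0.5],[0,0,0,0,0,0,0.5],[0,0,0,0,0,0,0.5],[0,0,0,0,0,0,0.5]]

```text
time: 22.45
eef_pos: [0.6009, 0.1802, 0.1473]
ee_rot: [1.0, 0.021, 0.0, -0.0]
ft_force: [-1.0, 0.1, -1.9]
finger_gap: 0.613
gripper_force: 42.6
```

Run:
```python
from h import *
o=pose(); c=vision.calibration("wrist"); p,d=vision.grab_frame("wrist"); cv2.imwrite("pics/w9.png",p[:,:,::-1])
z=o["eef_pos"][2]+.0276; disc(c,d,.603,.181,z-.006,z+.005,.029)
W=world(c,np.ones((400,640),bool),d); S=W[(abs(W[:,2]-.086)<.005)&(np.hypot(W[:,0]-.603,W[:,1]-.181)<.11)]; print(S[:,0].max(),[np.round(v,1) for v in cv2.minAreaRect((S[:,:2]*1000).astype(np.float32))])
```

```text
t 22.45 tcp [600.9 180.2 147.3] yaw 2.41 z [ 4.e-04  7.e-04 -1.e+00] gap 0.613 F [-1.   0.1 -1.9] g 42.6
disc n 3389 mean [602.1 181.1 173.1] mid [599.2 181.1 174.4] ext [50.2 55.9 11. ] circ 603.0 181.0 29.0
0.6777922662402683 [array([632.1, 181.8]), array([89.1, 60.1]), np.float64(2.6)]
```

View pics/w9.png

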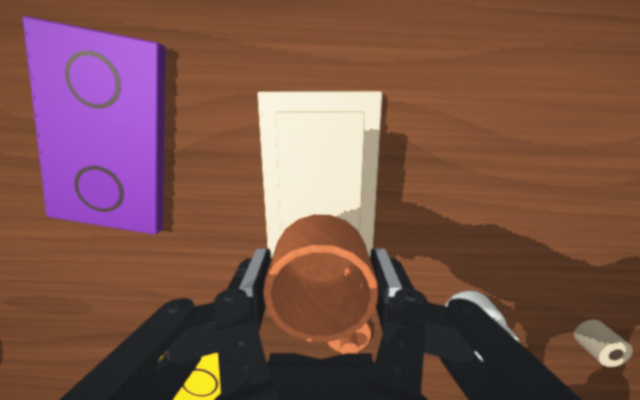

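The jar hangs upright, with its rim centred near (320,293), over the middle of the shelf. I'll fit the rim.

Run:
```python
from h import *
o=pose(); c=vision.calibration("wrist"); z=o["eef_pos"][2]+.0276
m=[(263,290),(320,244),(378,290),(320,342),(278,258),(363,258)]
P=plane(c,m,z)*1000; print(P.round(1)); print(cv2.minEnclosingCircle(P[:,:2].astype(np.float32)))
```

```text
t 22.5 tcp [600.6 180.7 147.2] yaw 2.46 z [ 3.e-04  7.e-04 -1.e+00] gap 0.615 F [-0.5  0.4 -2.1] g 42.6
[[599.8 206.7 174.8]
 [624.3 181.7 174.8]
 [602.1 154.3 174.8]
 [571.  179.4 174.8]
 [616.6 199.8 174.8]
 [618.3 162.6 174.8]]
((597.9783935546875, 180.3473358154297), 26.968402862548828)
```

Call:
arm_command:
  series:
    - [[0.0095,0,0.03,0,0,0,0.5],[0,0,0.035,0,0,0,0.5],[0,0,0.015,0,0,0,0.5],[0,0,0.008,0,0,0,0.5],[0,0,0,0,0,0,0.5],[0,0,0,0,0,0,0.5]]

```text
time: 23.0
eef_pos: [0.6043, 0.1803, 0.1106]
ee_rot: [1.0, 0.021, -0.001, 0.0]
ft_force: [-0.8, 0.2, -1.6]
finger_gap: 0.616
gripper_force: 42.6
```

Call:
arm_command:
  series:
    - [[0,0,0.003,0,0,0,0.5],[0,0,0.002,0,0,0,0.5],[0,0,0,0,0,0,0.5],[0,0,0,0,0,0,0.5]]

```text
time: 23.33
eef_pos: [0.6048, 0.1801, 0.1096]
ee_rot: [1.0, 0.021, 0.0, -0.0]
ft_force: [-0.4, 1.0, -1.2]
finger_gap: 0.618
gripper_force: 42.7
```

Call:
arm_command:
  series:
    - [[0,0,0.003,0,0,0,0.5],[0,0,0,0,0,0,0.5],[0,0,0,0,0,0,0.5]]

```text
time: 23.58
eef_pos: [0.6049, 0.1801, 0.1095]
ee_rot: [1.0, 0.021, 0.0, -0.0]
ft_force: [-3.3, 0.3, 6.3]
finger_gap: 0.617
gripper_force: 43.1
```

Call:
arm_command:
  series:
    - [[0,0,0,0,0,0,0.7],[0,0,0,0,0,0,0.78],[0,0,0,0,0,0,0.85],[0,0,0,0,0,0,1],[0,0,0,0,0,0,1],[0,0,0,0,0,0,1],[0,0,-0.06,0,0,0,1],[0,0,-0.09,0,0,0,1],[0,0,-0.09,0,0,0,1],[-0.0898,0.0162,-0.05,0,0,0,1],[-0.0898,0.0162,0,0,0,0,1],[-0.0898,0.0162,0,0,0,0,1],[-0.0898,0.0162,0,0,0,0,1],[-0.0898,0.0162,0,0,0,0,1],[0,0,0,0,0,0,1],[0,0,0,0,0,0,1]]

```text
time: 24.92
eef_pos: [0.4257, 0.1399, 0.2251]
ee_rot: [1.0, 0.021, 0.001, -0.0]
ft_force: [1.5, -0.7, -0.1]
finger_gap: 1.004
gripper_force: 0.0
```

Run:
```python
from h import *
pose(); c=vision.calibration("wrist"); p,d=vision.grab_frame("wrist"); cv2.imwrite("pics/w10.png",p[:,:,::-1])
disc(c,d,.427,.140,.029,.038,.02); disc(c,d,.427,.140,.006,.016,.035)
disc(c,d,.603,.180,.132,.142,.035)
p,d=vision.grab_frame("top"); c=vision.calibration("top"); disc(c,d,.603,.180,.130,.142,.035)
```

```text
t 24.92 tcp [425.7 139.9 225.1] yaw 2.43 z [ 2.7e-03  6.0e-04 -1.0e+00] gap 1.004 F [ 1.5 -0.7 -0.1] g 0.0
disc n 225 mean [424.2 140.2  32.9] mid [424.  140.2  31.9] ext [19.4 19.   5.7] circ 423.8 140.2 10.0
disc n 1186 mean [425.5 140.3  11.1] mid [424.  140.1  10.8] ext [52.6 52.5  9. ] circ 423.8 140.2 26.9h.py:30: RuntimeWarning: Mean of empty slice.
  (a,b),q=cv2.minEnclosingCircle((T[:,:2]*1000).astype(np.float32)); print("disc n",len(T),"mean",np.round(T.mean(0)*1000,1),"mid",np.round((T.min(0)+T.max(0))*500,1),"ext",np.round(np.ptp(T,axis=0)*1000,1),"circ",round(a,1),round(b,1),round(q,1))
  ret = um.true_divide(
Traceback (most recent call last):
  File "h.py", line 30, in disc
    (a,b),q=cv2.minEnclosingCircle((T[:,:2]*1000).astype(np.float32)); print("disc n",len(T),"mean",np.round(T.mean(0)*1000,1),"mid",np.round((T.min(0)+T.max(0))*500,1),"ext",np.round(np.ptp(T,axis=0)*1000,1),"circ",round(a,1),round(b,1),round(q,1))
                                                                                                                                               ~~~~~^^^
ValueError: zero-size array to reduction operation minimum which has no identity
```

View pics/w10.png

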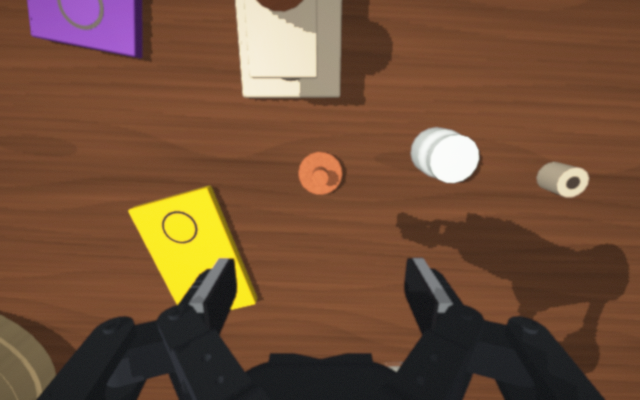

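The lid lies knob up at (320,173). Approaching it with the gripper partly open.

Call:
arm_command:
  series:
    - [[-0.0022,-0.0005,0.09,0,0,0,0.6],[0,0,0.095,0,0,0,0.5],[0,0,0.095,0,0,0,0.5],[0,0,0.095,0,0,0,0.5],[0,0,0.09,0,0,0,0.5],[0,0,0.045,0,0,0,0.5],[0,0,0,0,0,0,0.5],[0,0,0,0,0,0,0.5],[0,0,0,0,0,0,0.5]]

```text
time: 25.72
eef_pos: [0.4274, 0.1406, 0.022]
ee_rot: [1.0, 0.021, 0.001, -0.0]
ft_force: [0.2, -0.2, 0.6]
finger_gap: 0.505
gripper_force: 0.0
```

Call:
arm_command:
  series:
    - [[-0.006,0,0.015,0,0,0,0.5],[0,0,0,0,0,0,0.5],[0,0,0,0,0,0,0.5]]

```text
time: 25.97
eef_pos: [0.4239, 0.1403, 0.0152]
ee_rot: [1.0, 0.021, 0.001, -0.0]
ft_force: [-0.6, -1.0, -0.2]
finger_gap: 0.508
gripper_force: 0.0
```

Call:
arm_command:
  series:
    - [[0,0,0,0,0,0,0.1],[0,0,0,0,0,0,0.1],[0,0,0,0,0,0,0.1],[0,0,0,0,0,0,0.1],[0,0,0,0,0,0,0.1],[0,0,0,0,0,0,0.1]]
  force: 40

```text
time: 26.47
eef_pos: [0.4239, 0.1402, 0.015]
ee_rot: [1.0, 0.021, 0.001, -0.0]
ft_force: [0.2, 0.4, 6.0]
finger_gap: 0.203
gripper_force: 39.3
```

Run:
```python
from h import *
pose(); p,d=vision.grab_frame("top"); c=vision.calibration("top"); disc(c,d,.603,.180,.130,.142,.035)
S=world(c,np.ones((400,640),bool),d); S=S[(abs(S[:,2]-.086)<.006)&(np.hypot(S[:,0]-.603,S[:,1]-.181)<.11)]; print(cv2.minAreaRect((S[:,:2]*1000).astype(np.float32)))
```

```text
t 26.47 tcp [423.9 140.2  15. ] yaw 2.42 z [ 1.2e-03  3.0e-04 -1.0e+00] gap 0.203 F [0.2 0.4 6. ] g 39.3
disc n 124 mean [602.3 180.9 136.1] mid [602.5 180.8 135.8] ext [51.4 52.3 10. ] circ 602.9 181.0 27.1
((604.0558471679688, 181.32594299316406), (148.4335174560547, 59.67129898071289), 1.922306776046753)
```

Call:
arm_command:
  series:
    - [[0,0,-0.05,0,0,0,0.1],[0,0,-0.09,0,0,0,0.1],[0,0,-0.09,0,0,0,0.1],[0,0,-0.09,0,0,0,0.1],[0,0,-0.09,0,0,0,0.1],[0.061,-0.0225,-0.08,0,0,0,0.1],[0.061,-0.0225,0,0,0,0,0.1],[0.061,-0.0225,0,0,0,0,0.1],[0.061,-0.0225,0,0,0,0,0.1],[0,0,0,0,0,0,0.1],[0,0,0,0,0,0,0.1],[0,0,0,0,0,0,0.1]]

```text
time: 27.52
eef_pos: [0.5188, 0.18, 0.2094]
ee_rot: [1.0, 0.021, -0.001, 0.0]
ft_force: [0.6, -0.3, -1.2]
finger_gap: 0.201
gripper_force: 39.2
```

Run:
```python
from h import *
o=pose(); c=vision.calibration("wrist"); p,d=vision.grab_frame("wrist"); cv2.imwrite("pics/w11.png",p[:,:,::-1])
disc(c,d,.602,.180,.132,.142,.035)
x,y,z=o["eef_pos"]; disc(c,d,x,y,z-.008,z+.002,.035); disc(c,d,x,y,z+.015,z+.023,.02)
```

```text
t 27.52 tcp [518.8 180.  209.4] yaw 2.42 z [-2.1e-03 -6.0e-04 -1.0e+00] gap 0.201 F [ 0.6 -0.3 -1.2] g 39.2
disc n 1442 mean [602.5 179.6 135.7] mid [601.1 179.8 135. ] ext [53.  53.7  6. ] circ 601.0 179.6 27.0
disc n 3067 mean [531.8 180.3 205.4] mid [518.5 179.8 206.4] ext [54.5 53.4 10. ] circ 518.6 180.0 27.4
disc n 1541 mean [521.7 180.  227.6] mid [518.8 180.3 228.4] ext [23.8 37.9  7.9] circ 524.1 180.2 19.0
```

View pics/w11.png

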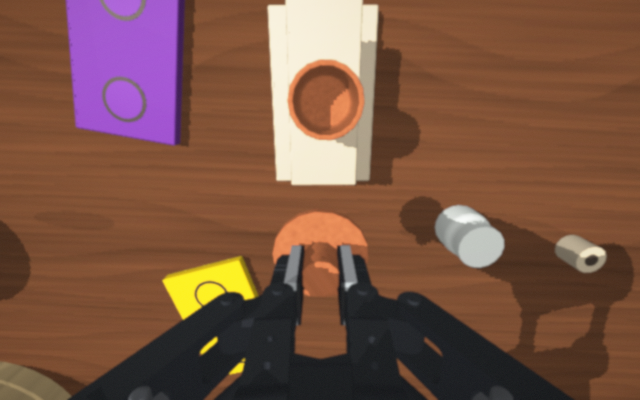

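The lid is level in the grip. The jar mouth at (326,100) is 82.5 mm ahead of it.

Call:
arm_command:
  series:
    - [[0.069,0.003,0,0,0,0,0.1],[0.069,0.003,0,0,0,0,0.1],[0.069,0.0028,0,0,0,0,0.1],[0,0,0.06,0,0,0,0.1],[0,0,0.06,0,0,0,0.1],[0,0,0.018,0,0,0,0.1],[0,0,0,0,0,0,0.1],[0,0,0,0,0,0,0.1],[0,0,0,0,0,0,0.1]]

```text
time: 28.32
eef_pos: [0.6025, 0.1803, 0.1577]
ee_rot: [1.0, 0.021, 0.002, -0.0]
ft_force: [0.5, -1.1, -0.1]
finger_gap: 0.204
gripper_force: 39.2
```

Call:
arm_command:
  series:
    - [[0,0,0.012,0,0,0,0.1],[0,0,0.008,0,0,0,0.1],[0,0,0.003,0,0,0,0.1],[0,0,0,0,0,0,0.1],[0,0,0,0,0,0,0.1]]

```text
time: 28.73
eef_pos: [0.6023, 0.1802, 0.1461]
ee_rot: [1.0, 0.021, 0.0, 0.0]
ft_force: [-0.0, 0.1, 0.2]
finger_gap: 0.201
gripper_force: 39.3
```

Call:
arm_command:
  series:
    - [[0,0,0.003,0,0,0,0.1],[0,0,0.002,0,0,0,0.1],[0,0,0,0,0,0,0.1],[0,0,0,0,0,0,0.1]]

```text
time: 29.07
eef_pos: [0.6026, 0.1802, 0.1461]
ee_rot: [1.0, 0.021, 0.001, -0.0]
ft_force: [-1.9, -1.0, 7.6]
finger_gap: 0.202
gripper_force: 40.0
```

The lid is seated: contact came at the expected height. Letting go and backing off.

Call:
arm_command:
  series:
    - [[0,0,0,0,0,0,0.3],[0,0,0,0,0,0,0.4],[0,0,0,0,0,0,0.5],[0,0,0,0,0,0,0.5],[0,0,-0.03,0,0,0,0.6],[0,0,-0.07,0,0,0,0.7],[0,0,-0.09,0,0,0,1],[-0.05,0,-0.08,0,0,0,1],[-0.09,0,0,0,0,0,1],[-0.09,0,0,0,0,0,1],[-0.08,0,0,0,0,0,1],[0,0,0,0,0,0,1],[0,0,0,0,0,0,1]]

```text
time: 30.15
eef_pos: [0.4775, 0.1751, 0.2536]
ee_rot: [1.0, 0.021, 0.001, -0.0]
ft_force: [0.6, -0.6, 0.3]
finger_gap: 1.0
gripper_force: 0.0
```

Run:
```python
from h import *
pose(); c=vision.calibration("wrist"); p,d=vision.grab_frame("wrist"); cv2.imwrite("pics/w12.png",p[:,:,::-1])
disc(c,d,.602,.180,.137,.147,.035); disc(c,d,.602,.18,.159,.170,.02)
W=world(c,np.ones((400,640),bool),d)
F=W[(abs(W[:,2]-.143)<.006)&(np.hypot(W[:,0]-.602,W[:,1]-.18)<.026)]; print("lid flange slope",np.linalg.lstsq(np.c_[F[:,:2]-F[:,:2].mean(0),np.ones(len(F))],F[:,2],rcond=None)[0].round(4))
q,d=vision.grab_frame("scene"); cv2.imwrite("pics/s12.png",cv2.resize(q[80:330,140:540,::-1],(800,500)))
for l in("short_prop","glaze_tub","wood_tool"): print(l,[(round(r["p"],2),np.round(r["point"],3).tolist()) for r in vision.search_frame("scene",l)][:2])
```

```text
t 30.15 tcp [477.5 175.1 253.6] yaw 2.46 z [ 2.7e-03  8.0e-04 -1.0e+00] gap 1.0 F [ 0.6 -0.6  0.3] g 0.0
disc n 3457 mean [602.4 180.2 142. ] mid [602.  180.3 142. ] ext [54.2 53.7  9.9] circ 602.0 180.9 27.5
disc n 707 mean [602.2 180.2 163.9] mid [602.3 180.3 162.7] ext [19.7 19.2  6.7] circ 602.4 180.1 10.1
lid flange slope [-0.0036  0.0011  0.142 ]
short_prop [(0.65, [0.436, -0.155, 0.037])]
glaze_tub [(0.87, [0.471, -0.008, 0.059])]
wood_tool [(0.59, [0.807, 0.016, 0.015])]
```

View pics/s12.png

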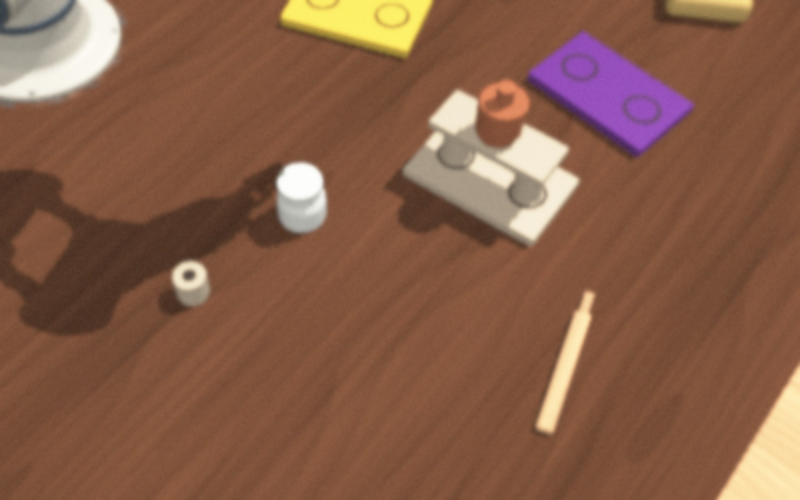

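The crop shows the finished tier at (490,160): both props on their rings, the shelf level, and the jar with its lid seated in the middle. The short prop, tub and tool haven't moved. Handing in.

```bash
python3 -c "
from rig import robot; print(robot.sign_off())"
```

```text
the job is handed in; nothing more can be done
None
```

The kiln tier is built in the order asked and handed in at about 30 s: both tall props on their rings, the shelf level and centred, the jar in the middle with its lid seated knob up, and the gripper clear of everything.

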